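# Set the carton height stop and lock it

## Task

Set the height gauge to the carton standing in it: lower the stop rod by its black knob until its rubber foot bears lightly on the carton's lid - it must really touch, but not press hard enough to dent the lid. Then swing the clamp lever all the way round to its end stop to lock the rod, so that the foot is still resting on the lid when you let go. Leave the carton and everything round the gauge where it is.

Things in the scene. Friction and masses are not known exactly. Their poses are not given: they have to be found in the camera images.
- gauge: Carton height gauge, firm on the bench: aluminium base 165 x 170 x 12 mm, a grey column at its back (+x side, 78 mm behind the rod) and a grey head reaching forward over the carton, top 166 mm and underside 142 mm above the bench. Origin on the bench right below the stop rod's axis; z up, +x from rod to column. A steel table on a screw carries the carton; its height differs each time.
- stop_rod: Stop rod: upright 12 mm steel rod through the front of the grey head, with a rubber foot (disc 24 mm wide) below it and a round black knob above. It slides straight up and down only, 55 mm in all, counterbalanced: it stays where it is left. The foot's stud is screwed in to a different depth each time: its underside is 0 to 7 mm below this origin, unmeasured. It starts 9 to 42 mm above the lid.
- knob_mid (a point): Middle of the stop rod's round knob (28 mm wide, 36 mm high, top 18 mm above this point): on the rod's axis, 116 mm above the rod's origin; 198 to 213 mm above the bench once the foot is on the lid. The rod's guide drags with about 7 N against any motion; whatever force comes on top of that is the foot on the lid.
- clamp_lever (a joint): Angle of the clamp lever in rad about an upright axis beside the rod: 0 = open, 1.5 = end stop, locked (1.3 or more is locked well); it grows anticlockwise seen from above. It starts between 0 and 0.3. It turns with slight friction, 1 to 4 N at its grip, and stays where it is left; over its last 0.3 rad a cam closes on the rod.
- lever_grip (a point): Point on the axis of the upright black finger grip (14 mm thick, 42 mm high) at the free end of the clamp lever, 18 mm below the grip's top. It moves with the lever on a circle of 65 mm radius about lever_axis, 200 mm above the bench.
- lever_axis (a point): Point on the upright axis of the clamp lever, 24 mm to the gauge's +y side of the rod's axis, 200 mm above the bench (level with lever_grip). At joint value q the lever points from here at an angle q + 0.785 rad from the gauge's +x axis, turning towards its +y axis.
- carton: Filled carton with printed dark sides, 78 x 117 x 58 mm, standing loose on the gauge's steel table under the rod, long side along the gauge's y. Origin: centre of its underside, 24 to 32 mm above the bench.
- carton_top (a point): Centre of the carton's lid, 58 mm above its underside, 82 to 90 mm above the bench. It is stiff and the rubber foot gives only 0.1 mm per newton: from first touch to dented (12 N from the foot) is about a millimetre, so the touch cannot be set by poses and must be felt. 3 to 7 N is a good light touch; the rod's guide keeps up to 7 N after you let go.
- glue_stick: Bystander: glue stick standing upright, 25 mm wide, 95 mm high; origin at its underside.
- pen: Bystander: pen lying before the gauge, 145 mm long; origin at its underside's middle.
- pouch: Bystander: small filled foil pouch lying beside the gauge, 100 x 62 x 25 mm; origin at its underside's middle.

How it is judged (in metres and radians):
On the way, in this order (a step that is already met when the one before it is completed fails the run):
1. the stop's foot bears on the carton's lid while the clamp is still open (contact force between stop_rod and carton above 1 N and value of joint clamp_lever below 0.6 rad), for 0.3 s.
2. the clamp lever is locked with the foot still bearing on the lid (contact force between stop_rod and carton above 1 N and value of joint clamp_lever above 1.3 rad), for 0.3 s.
At the end, for the whole second after the job is handed in: The lever is turned past 1.3 rad, the foot still bears on the lid with more than 1 N, the rod is at rest, and the carton is within 15 mm of where it stood (all of step 2 and linear speed of stop_rod below 0.005 m/s and distance of carton from where it was at the start of the episode below 0.015 m); the robot touches nothing.
It fails at once if the lid is dented: the stop presses on the carton with more than 12 N (contact force between stop_rod and carton above 12 N).
It fails at once if the carton is shoved more than 15 mm (distance of carton from where it was at the start of the episode above 0.015 m).
It fails at once if a bystander is shifted more than 30 mm (distance of any of glue_stick, pen, pouch from where it was at the start of the episode above 0.03 m).
It also fails if it takes over 64 s, if anything falls off the work surface, if the arm or the gripper's body presses on something with over 40 N, if the wrist force passes 120 N, or if a joint passes its speed limit or range.

## Robot

A 6-joint arm with a two-finger parallel gripper is mounted at the origin on a cart in front of the work surface, level with it; the furniture and walls round the work are solid. World frame = base frame: x ahead of the robot, y to its left, z up, the work surface at z = 0. Lengths are in mm, angles in rad, forces in N, time in s.
With the tool pointing down it reaches from about 400 to 925 mm from the base axis. Payload 12.5 kg.
Tool frame: the origin (TCP) lies midway between the tips of the shut fingers; the grasp point (between the pads) lies env.tcp_to_grasp behind it (env.tcp_to_grasp is the distance from the TCP to the grasp point, in mm); z points along the fingers, y is the direction in which the jaws open and shut (so a half turn about z gives the same grasp; the last joint's range is limited). The gripper opens to 95 mm and grips with 3 to 60 N. Pads are 20 mm wide; open, the fingers measure 119 mm over their backs; the gripper's body (75 mm by 180 mm) begins 59 mm behind the grasp point.
Start: joints at [1.052, 0.491, 1.559, -0, 1.092, -0.106], TCP at [250.721, 572.526, 214.661] pointing down, gripper open.
Joint ranges: [-3.1, 3.1], [-0.84, 2.19], [0.05, 2.79], [-1.13, 4.28], [0.06, 2.93], [-2.69, 2.69]. Speed limits (rad/s): [2.22, 2.22, 2.79, 3.14, 3.14, 3.14].

## Interface

Orientations are given as a rotation vector (axis times angle).
In Python, from plant import sensors, read_camera, camera_params, env gives the robot as it stands.
- The arm moves only by the tool move_arm, never from a script. Its argument "increments" is text: rows parted by semicolons, each of 5 numbers parted by spaces: the shift along the tool's x, y, z in cm, then the turn about the tool's z in degrees, then the opening, from 0 (shut) to 1 (fully open). A call has 1 to 10 rows; each row shifts and turns the commanded pose from where the row before left it, along the tool's axes as they then stand; what a row does not reach is not made up. A row lasts 1/10 s, in which the tool goes at most 50 mm and 8.59 degrees, less where a joint would pass 70% of its speed; a pose out of reach is approached as far as the arm can. A call with a gripper value outside its range is refused whole. The fingers move at their own pace and stop on an object; the grip force is fixed at half the most. Time passes only in rows, so rows that do not move let the fingers close. It gives the time, the measured TCP pose, the force and the opening at its end, in the units of the state.
- sensors.get_state(): the state, without advancing time (a new reading comes with each control period).
- read_camera(name): name is "scene" or "top" or "wrist"; returns (picture, depth): 400x640x3 uint8, blue, green, red; 400x640 float32, mm along the optical axis (not along the pixel's ray), 0 where there is no reading.
- camera_params(name): a dict with "fx", "fy", "cx", "cy" (pixels), "world_to_cam" (4x4, takes a point from world to camera coordinates); the wrist camera has in their place "hand_eye" (4x4, takes a point from camera to tool coordinates, whose origin is the TCP and whose axes are the flange's). Camera axes: x right, y down, z forward; pixel columns grow to the right and rows downward; lengths in mm; the calibration is good to about 2 mm. A picture is of the moment at which its call begins: read the wrist's pose just before it. camera_params takes no time and is no camera call.
- env.hand_in(): hands the job in, once; it reports no verdict.
The state is a dict: "time": time; "joints": joint angles; "joint_velocities": joint speeds; "joint_torque": joint torques, N m; "ee_pos": TCP position; "eef_rot": TCP orientation; "ft_force": force on the tool from outside, world axes, zero at the start; "ft_torque": the same for the moment, N m; "width": opening from 0.0 (shut) to 1.0 (fully open).
Only numpy, scipy, OpenCV 4.12 (cv2) and the standard library are available. Lean on these libraries where they do the work, as an engineer would, in place of code of your own. Each camera call takes 0.05 s, during which the arm holds its last target. There are 200 camera calls.

## Working session

There is one attempt and no reset: what is moved stays moved. The work goes in short steps, Python scripts to look and compute and a tool call to move; the robot and the scene stay as the last step left them, time stands still between calls to the robot, and variables do not carry over. Pictures are saved under pics/ and viewed, about 8 in all and at most 12, crops included, and the job is handed in when it is done.

Besides the shell and the picture viewer there is one more tool, called after "Request:" by a JSON object that holds its "fn" and its "kwargs". move_arm: Moves the arm, as the interface text tells. Its arguments: {"type":"object","properties":{"increments":{"type":"string"}},"required":["increments"]}

```bash
mkdir -p pics; ls; python3 - <<'E'
from plant import sensors, read_camera, camera_params, env
import cv2,numpy as np
print(sensors.get_state(), env.tcp_to_grasp)
for n in("scene","top"):
    p,d=read_camera(n); cv2.imwrite(f"pics/{n}0.png",p); np.savez(f"{n}0.npz",p=p,d=d); print(n,camera_params(n))
print(camera_params("wrist"))
a=cv2.imread("pics/scene0.png");b=cv2.imread("pics/top0.png")
cv2.imwrite("pics/both.png",np.vstack([a,b])[:, :])
E
```

```text
pics
{'time': 0.0, 'joints': array([ 1.05241571e+00,  4.91552260e-01,  1.55947158e+00,  2.80731906e-05,
        1.09168188e+00, -1.05587835e-01]), 'joint_velocities': array([-0.00074896, -0.00122168,  0.00140376,  0.0008178 ,  0.00029214,
        0.00041064]), 'joint_torque': array([ 2.57435444e-03, -6.12654305e+01, -2.58176994e+01,  6.93764328e-02,
        4.82794200e-02, -5.27550833e-05]), 'ee_pos': array([250.57231603, 572.29942169, 214.05865966]), 'eef_rot': array([-6.43764450e-01, -3.07455258e+00,  1.65179871e-03]), 'ft_force': array([ 0.23839622,  0.37495835, -0.11136507]), 'ft_torque': array([-0.00766384,  0.0555062 , -0.00208791]), 'width': 0.9992486176684586} 18.8
scene {'fx': 469.65462202543216, 'fy': 469.65462202543216, 'cx': 319.7959586428829, 'cy': 201.75498073280247, 'world_to_cam': array([[ 9.11632908e-01, -4.11005382e-01, -1.34322823e-04,
        -5.19376797e+02],
       [-2.47244030e-01, -5.48139949e-01, -7.99007501e-01,
         2.74854903e+02],
       [ 3.28322755e-01,  7.28434742e-01, -6.01321042e-01,
         7.51387327e+02],
       [ 0.00000000e+00,  0.00000000e
[... 267 characters left out ...]
.86923939e-01,  1.35150801e-02, -1.60619055e-01,
         5.84718616e+02],
       [ 1.60843237e-01,  1.75618568e-02, -9.86823710e-01,
         9.40505011e+02],
       [ 0.00000000e+00,  0.00000000e+00,  0.00000000e+00,
         1.00000000e+00]])}
{'fx': 277.464479933768, 'fy': 277.464479933768, 'cx': 319.4328856104891, 'cy': 203.15891969871794, 'hand_eye': array([[ 1.42182122e-04, -9.66549208e-01, -2.56481205e-01,
         7.16564114e+01],
       [ 9.99999948e-01,  6.32755825e-05,  3.15902878e-04,
         4.89595677e-01],
       [-2.89106679e-04, -2.56481237e-01,  9.66549167e-01,
        -1.69553981e+02],
       [ 0.00000000e+00,  0.00000000e+00,  0.00000000e+00,
         1.00000000e+00]])}
```

View pics/scene0.png

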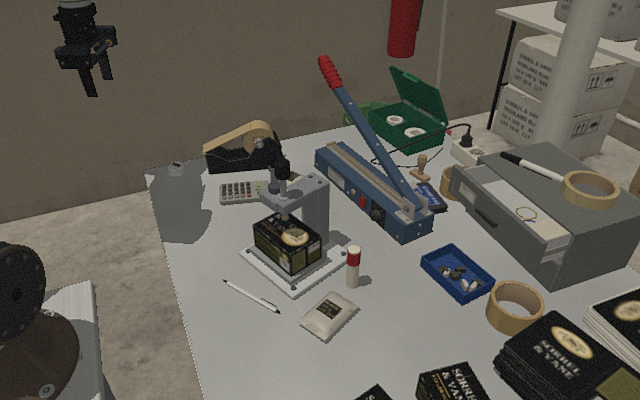

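View pics/top0.png

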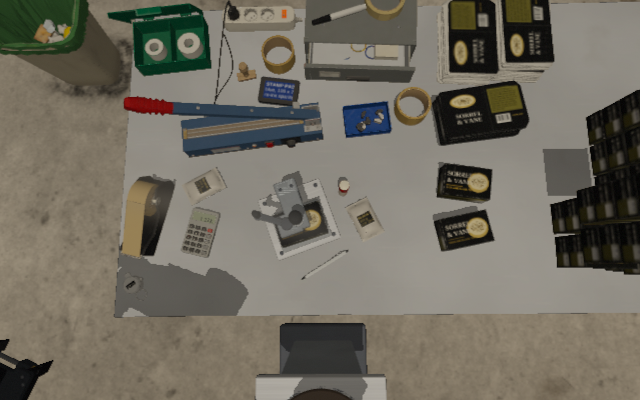

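The top view shows the gauge at about (300,215), its lever and knob near (265-300,213), the glue stick at (344,186), the pouch at (364,217) and the pen at (325,264). The scene view shows the black knob and lever grip near (278,150).

```bash
cat > h.py <<'E'
import numpy as np,cv2
from plant import sensors, read_camera, camera_params, env
from scipy.spatial.transform import Rotation as R
def w2c(n,st=None):
    c=camera_params(n)
    if n!="wrist": return c,np.linalg.inv(c["world_to_cam"])
    T=np.eye(4);T[:3,:3]=R.from_rotvec(st["eef_rot"]).as_matrix();T[:3,3]=st["ee_pos"]
    return c,T@c["hand_eye"]
def cloud(n,d,st=None):
    c,T=w2c(n,st); v,u=np.mgrid[:d.shape[0],:d.shape[1]]
    P=np.stack([(u-c["cx"])/c["fx"]*d,(v-c["cy"])/c["fy"]*d,d],-1)
    P=P@T[:3,:3].T+T[:3,3]; P[d<=0]=np.nan
    return P
E
python3 - <<'E'
from h import *
ims=[]
for n,(u0,v0,w,h) in {"top":(235,155,130,110),"scene":(215,125,150,127)}.items():
    z=np.load(n+"0.npz");P=cloud(n,z["d"]);im=z["p"]
    c=im[v0:v0+h,u0:u0+w];c=cv2.resize(c,(600,int(h*600/w)),interpolation=cv2.INTER_CUBIC)
    ims.append(c)
    Z=P[...,2];X=P[...,0];Y=P[...,1]
    roi=(X>330)&(X<720)&(Y>-50)&(Y<250)
    for lo,hi in((150,162),(162,172),(172,190),(190,203),(203,212),(212,225),(225,235),(235,245),(245,262)):
        m=roi&(Z>lo)&(Z<hi)
        vv,uu=np.where(m)
        if m.sum()>3: print(n,lo,hi,m.sum(),"med",np.round(np.median(P[m],0)),"min",np.round(P[m].min(0)),"max",np.round(P[m].max(0)),"px",uu.mean().round(),vv.mean().round())
cv2.imwrite("pics/zt.png",np.vstack([cv2.resize(i,(480,400)) for i in ims])[:800])
cv2.imwrite("pics/z.png",np.hstack([cv2.resize(i,(400,340)) for i in ims]))
E
```

```text
top 150 162 26 med [500.  37. 160.] min [480.  16. 150.] max [604.  85. 162.] px 298.0 220.0
top 162 172 1029 med [554.  60. 166.] min [480.  18. 162.] max [610.  95. 172.] px 290.0 205.0
top 172 190 270 med [515.  87. 180.] min [495.  54. 172.] max [535. 136. 190.] px 276.0 221.0
top 190 203 7 med [522. 122. 199.] min [520. 121. 191.] max [528. 126. 202.] px 259.0 216.0
top 203 212 6 med [521. 124. 207.] min [519. 122. 204.] max [529. 129. 212.] px 257.0 216.0
top 212 225 46 med [524. 127. 218.] min [502.  30. 212.] max [533. 133. 223.] px 263.0 215.0
top 225 235 9 med [504.  36. 227.] min [501.  30. 225.] max [515.  50. 233.] px 298.0 222.0
top 235 245 144 med [514.  43. 242.] min [502.  31. 235.] max [529.  55. 245.] px 295.0 217.0
top 245 262 4 med [518.  39. 246.] min [508.  35. 245.] max [522.  49. 246.] px 296.0 216.0
scene 150 162 365 med [530.  37. 156.] min [480.  15. 150.] max [614.  79. 162.] px 294.0 200.0
scene 162 172 1009 med [546.  53. 167.] min [481.  16. 162.] max [612.  95. 172.] px 296.0 190.0
scene 172 190 269 med [513.  67. 180.] min [495.  38. 172.] max [527. 135. 190.] px 275.0 182.0
scene 190 203 70 med [520.  45. 197.] min [511.  37. 190.] max [532. 129. 203.] px 277.0 173.0
scene 203 212 48 med [523. 123. 206.] min [504.  32. 203.] max [533. 128. 212.] px 276.0 164.0
scene 212 225 136 med [518.  36. 218.] min [503.  29. 212.] max [533. 135. 225.] px 278.0 167.0
scene 225 235 74 med [513.  33. 229.] min [502.  29. 225.] max [528.  47. 235.] px 282.0 170.0
scene 235 245 146 med [515.  38. 242.] min [503.  28. 235.] max [530.  53. 245.] px 281.0 163.0
```

View pics/z.png

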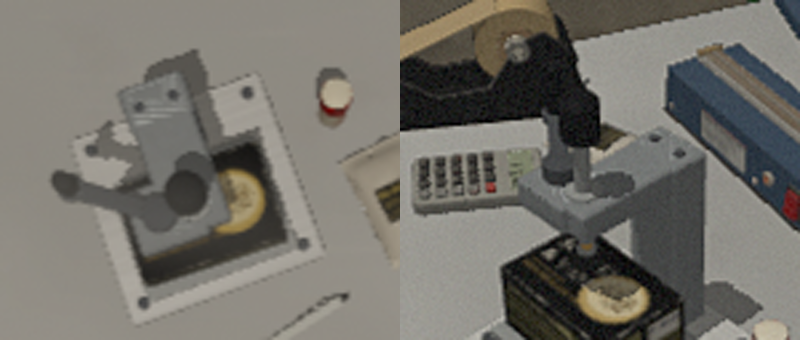

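Request:
{"fn": "move_arm", "kwargs": {"increments": "0 0 -4 0 0; 0 0 -4 0 0; -3.7 -3.1 0 0 0; -3.7 -3.1 0 0 0; -3.7 -3.1 0 0 0; -3.7 -3.1 0 0 0; -3.7 -3.1 0 0 0; -3.7 -3.1 0 0 0; -3.7 -3.1 0 0 0; 0 0 0 0 0"}}

```text
time: 1.1
ee_pos: [402.7, 265.9, 294.6]
eef_rot: [0.651, 3.073, -0.001]
ft_force: [0.3, 0.3, 0.6]
width: 0.215
```

```bash
cat >> h.py <<'E'
def go(x,y,z):
    s=sensors.get_state();M=R.from_rotvec(s["eef_rot"]).as_matrix()
    print("tool cm",np.round(M.T@(np.array([x,y,z])-s["ee_pos"])/10,2),"pos",s["ee_pos"].round(1),"ang toolx",np.degrees(np.arctan2(M[1,0],M[0,0])).round(1),"F",s["ft_force"].round(1),"t",s["time"])
E
python3 - <<'E'
from h import *
print(sensors.get_state()["joints"].round(2)); go(516,42,290)
st=sensors.get_state();p,d=read_camera("wrist");cv2.imwrite("pics/w1.png",p)
C=[]
for n,P in (("top",cloud("top",np.load("top0.npz")["d"])),("scene",cloud("scene",np.load("scene0.npz")["d"])),("wrist",cloud("wrist",d,st))):
    X,Y,Z=P[...,0],P[...,1],P[...,2];roi=(X>430)&(X<640)&(Y>-20)&(Y<170)
    h=P[roi&(Z>162)&(Z<170)][:,:2].astype(np.float32)
    if len(h)>50: print(n,"head",cv2.minAreaRect(h),h.mean(0))
    b=P[roi&(Z>6)&(Z<17)][:,:2].astype(np.float32)
    if len(b)>50: print(n,"base",cv2.minAreaRect(b))
    k=P[roi&(Z>238)&(Z<248)][:,:2].astype(np.float32)
    if len(k)>10: print("knob",cv2.minEnclosingCircle(k),np.median(P[roi&(Z>238)&(Z<248)][:,2]))
    g=P[roi&(Z>212)&(Z<225)&(Y>90)]
    if len(g)>5: print("grip",cv2.minEnclosingCircle(g[:,:2].astype(np.float32)),np.median(g[:,2]))
E
```

```text
[ 0.45  0.2   1.78 -0.    1.16 -0.71]
tool cm [-19.44 -15.86   0.48] pos [402.7 265.9 294.6] ang toolx 156.1 F [0.3 0.3 0.6] t 1.1
top head ((545.0062255859375, 65.0625), (119.6265640258789, 68.28194427490234), 17.98865509033203) [549.0999    58.870087]
top base ((528.040771484375, 74.50824737548828), (165.1232147216797, 219.8662109375), 19.514568328857422)
knob ((515.0822143554688, 43.305057525634766), 13.392457962036133) 242.30222369625113
grip ((526.0147705078125, 127.89982604980469), 6.802262306213379) 217.66181042705614
scene head ((546.47265625, 64.21580505371094), (120.44317626953125, 68.05584716796875), 17.975337982177734) [545.71405   52.973415]
scene base ((537.8047485351562, 50.85881805419922), (166.5973358154297, 171.86407470703125), 19.635684967041016)
knob ((516.2957763671875, 41.616146087646484), 13.524744033813477) 242.31596798178015
grip ((527.0098876953125, 126.67088317871094), 8.735490798950195) 217.21388801969988
wrist base ((509.74920654296875, 121.83934020996094), (165.18539428710938, 41.2216911315918), 28.280893325805664)
```

Request:
{"fn": "move_arm", "kwargs": {"increments": "-3.3 -2.7 0 0 0; -3.3 -2.7 0 0 0; -3.3 -2.7 0 0 0; -3.3 -2.7 0 0 0; -3.3 -2.7 0 0 0; -2.9 -2.4 0 0 0; 0 0 2.5 0 0; 0 0 0 0 0"}}

```text
time: 1.95
ee_pos: [514.0, 46.7, 267.1]
eef_rot: [-0.644, -3.07, 0.001]
ft_force: [-0.2, 0.6, -0.6]
width: 0.004
```

```bash
python3 -c "
from h import *
go(515.7,42.4,246)
st=sensors.get_state();p,d=read_camera('wrist');cv2.imwrite('pics/w2.png',p)
print(st['joints'].round(2))"
```

```text
tool cm [-0.34 -0.32  2.11] pos [514.   46.7 267.1] ang toolx 156.3 F [-0.2  0.6 -0.6] t 1.95
[-0.04  0.28  1.75  0.    1.12 -1.2 ]
```

View pics/w2.png

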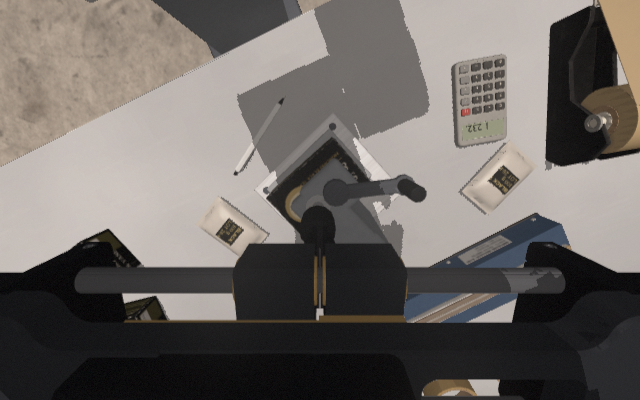

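The wrist view shows the knob at (318,222), right at the shut fingertips, and the lever going to its grip at (411,188). All as measured.

Request:
{"fn": "move_arm", "kwargs": {"increments": "-0.3 -0.3 1 0 0; 0 0 0.8 0 0; 0 0 0.2 0 0; 0 0 0.2 0 0; 0 0 0.2 0 0; 0 0 0.1 0 0; 0 0 0 0 0"}}

```text
time: 2.7
ee_pos: [516.4, 42.4, 244.7]
eef_rot: [0.644, 3.075, 0.0]
ft_force: [-0.2, -0.2, -0.4]
width: 0.004
```

Request:
{"fn": "move_arm", "kwargs": {"increments": "0 0 0.1 0 0; 0 0 0.1 0 0; 0 0 0.1 0 0; 0 0 0 0 0; 0 0 0 0 0"}}

```text
time: 3.2
ee_pos: [516.5, 42.4, 242.0]
eef_rot: [0.644, 3.074, 0.0]
ft_force: [-1.5, 0.7, 5.5]
width: 0.009
```

Request:
{"fn": "move_arm", "kwargs": {"increments": "0 0 0.1 0 0; 0 0 0.1 0 0; 0 0 0.1 0 0; 0 0 0.1 0 0; 0 0 0.1 0 0; 0 0 0.1 0 0; 0 0 0.1 0 0"}}

```text
time: 3.9
ee_pos: [516.5, 42.4, 235.1]
eef_rot: [0.644, 3.074, 0.0]
ft_force: [-2.1, -0.3, 7.3]
width: 0.003
```

Request:
{"fn": "move_arm", "kwargs": {"increments": "0 0 0.03 0 0; 0 0 0.03 0 0; 0 0 0.03 0 0; 0 0 0.03 0 0"}}

```text
time: 4.3
ee_pos: [516.5, 42.4, 234.0]
eef_rot: [0.644, 3.074, 0.0]
ft_force: [-1.7, -0.2, 6.6]
width: 0.008
```

```bash
python3 - <<'E'
from h import *
p,d=read_camera("scene");P=cloud("scene",d);np.savez("s1.npz",p=p,d=d)
c,_=w2c("scene")
for z in (80,86,90,100,110,120,142):
    q=c["world_to_cam"]@[516.4,42.4,z,1];print(z,(c["fx"]*q[0]/q[2]+c["cx"]).round(1),(c["fy"]*q[1]/q[2]+c["cy"]).round(1))
X,Y,Z=P[...,0],P[...,1],P[...,2]
m=(abs(X-505)<45)&(abs(Y-35)<55)&(Z>75)&(Z<95);print("lid",np.median(Z[m]),np.percentile(Z[m],[50,70,90]))
v=slice(200,250);u=slice(255,325)
cv2.imwrite("pics/s1.png",cv2.resize(p[190:250,255:325],(700,600),interpolation=cv2.INTER_NEAREST))
r=np.hypot(X-516.4,Y-42.4)
for row in range(204,232): print(row,Z[row,276:294].round(0).astype(int),r[row,286].round(0))
E
```

```text
80 285.5 232.9
86 285.3 230.6
90 285.2 229.0
100 285.0 224.9
110 284.8 220.9
120 284.5 216.7
142 284.0 207.4
lid 86.49823424460806 [86.49823424 87.07079645 87.93353407]
204 [162 163 163 165 167 166 165 167 168 167 165 165 165 164 162 161 160 161] 21.0
205 [161 161 161 164 165 163 166 166 167 166 163 164 162 162 159 156 157 157] 21.0
206 [159 156 159 160 163 161 164 166 165 164 163 161 160 159 159 157 155 155] 23.0
207 [155 156 158 160 161 161 162 163 163 162 162 159 157 156 156 153 153 152] 25.0
208 [155 153 153 155 157 159 160 160 161 160 159 159 156 155 153 150 151 151] 24.0
209 [150 149 151 154 155 158 159 160 159 157 156 155 152 154 150 150 148 148] 24.0
210 [148 147 149 152 152 153 157 157 155 155 154 153 153 150 149 147 145 146] 24.0
211 [146 147 148 149 149 151 152 155 155 153 152 153 150 149 147 145   1   1] 24.0
212 [ 86  89  88 144 149 149 152 153 152 152 148 149 146 144   2   1   2   1] 22.0
213 [ 86  87  87  88 145 147 151 149 150 149 147 147 145  88  88   0   0  -1] 24.0
214 [ 88  87  86  88  85 126 146 148 146 147 143 125  86  88  88  87   0   0] 22.0
215 [ 87  86  88  
[... 996 characters left out ...]
7 105 106 107 107  86  86  89] 3.0
224 [ 85  87  87 107 107 108 107 107 108 106 107 105 106 107 105  88  87  86] 6.0
225 [ 87  86  87 102 103 106 108 106 107 106 107 107 106 104 103  86  87  86] 9.0
226 [ 86  88  89  98 101 103 103 106 106 103 106 103 103 103  99  86  88  87] 11.0
227 [ 87  86  85  87  98 102 103 103 103 102 104 105 102 100  98  86  88  85] 11.0
228 [ 86  86  88  87  96  97 101 101  99 101 101  99  98  99  87  86  87  87] 10.0
229 [87 87 86 86 85 87 96 97 98 98 97 97 86 87 88 86 85 86] 9.0
230 [86 89 88 88 86 86 87 86 86 87 86 85 86 87 88 85 86 86] 2.0
231 [86 88 88 86 88 87 87 87 85 86 87 88 87 85 86 87 87 87] 3.0<stdin>:11: RuntimeWarning: invalid value encountered in cast
```

View pics/s1.png

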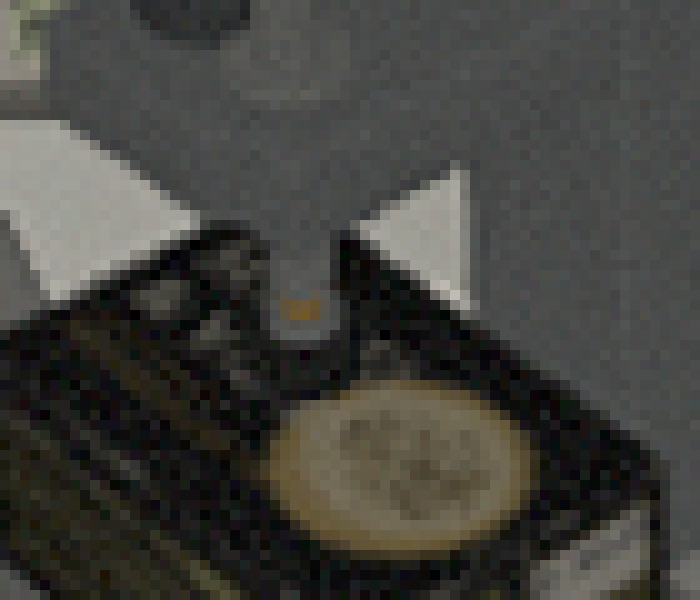

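The crop shows the foot's dark disc at (301,380), and its lower front edge is about 10 mm above the lid by depth. Contact is expected with the TCP near 224.

Request:
{"fn": "move_arm", "kwargs": {"increments": "0 0 0.1 0 0; 0 0 0.1 0 0; 0 0 0.1 0 0; 0 0 0.1 0 0; 0 0 0.1 0 0; 0 0 0.1 0 0; 0 0 0 0 0"}}

```text
time: 5.05
ee_pos: [516.5, 42.4, 227.8]
eef_rot: [0.644, 3.074, 0.0]
ft_force: [-1.7, -0.1, 5.3]
width: 0.003
```

Request:
{"fn": "move_arm", "kwargs": {"increments": "0 0 0.02 0 0; 0 0 0.02 0 0; 0 0 0.02 0 0"}}

```text
time: 5.35
ee_pos: [516.5, 42.4, 227.3]
eef_rot: [0.644, 3.074, 0.0]
ft_force: [-1.6, -0.4, 7.4]
width: 0.008
```

Request:
{"fn": "move_arm", "kwargs": {"increments": "0 0 0.02 0 0; 0 0 0.02 0 0; 0 0 0.02 0 0"}}

```text
time: 5.65
ee_pos: [516.5, 42.4, 226.7]
eef_rot: [0.644, 3.074, 0.0]
ft_force: [-2.7, -0.1, 6.5]
width: 0.005
```

Request:
{"fn": "move_arm", "kwargs": {"increments": "0 0 0.02 0 0; 0 0 0.02 0 0; 0 0 0.02 0 0"}}

```text
time: 5.95
ee_pos: [516.5, 42.4, 226.1]
eef_rot: [0.644, 3.074, 0.0]
ft_force: [-1.7, 0.0, 6.6]
width: 0.001
```

Request:
{"fn": "move_arm", "kwargs": {"increments": "0 0 0.02 0 0; 0 0 0.02 0 0; 0 0 0.01 0 0"}}

```text
time: 6.25
ee_pos: [516.5, 42.4, 225.6]
eef_rot: [0.644, 3.074, 0.0]
ft_force: [-2.4, 0.5, 7.3]
width: 0.005
```

Request:
{"fn": "move_arm", "kwargs": {"increments": "0 0 0.02 0 0; 0 0 0.02 0 0; 0 0 0.01 0 0"}}

```text
time: 6.55
ee_pos: [516.5, 42.4, 225.1]
eef_rot: [0.644, 3.074, 0.0]
ft_force: [-2.1, -0.7, 7.0]
width: 0.001
```

Request:
{"fn": "move_arm", "kwargs": {"increments": "0 0 0.02 0 0; 0 0 0.02 0 0; 0 0 0.01 0 0"}}

```text
time: 6.85
ee_pos: [516.5, 42.4, 224.8]
eef_rot: [0.644, 3.074, 0.0]
ft_force: [-2.2, 0.2, 9.4]
width: 0.005
```

Request:
{"fn": "move_arm", "kwargs": {"increments": "0 0 0.01 0 0; 0 0 0.01 0 0"}}

```text
time: 7.05
ee_pos: [516.5, 42.4, 224.7]
eef_rot: [0.644, 3.074, 0.0]
ft_force: [-2.6, 0.3, 8.8]
width: 0.003
```

Request:
{"fn": "move_arm", "kwargs": {"increments": "0 0 0.01 0 0; 0 0 0.01 0 0"}}

```text
time: 7.25
ee_pos: [516.5, 42.4, 224.6]
eef_rot: [0.644, 3.074, 0.0]
ft_force: [-2.9, -0.2, 10.7]
width: 0.007
```

Request:
{"fn": "move_arm", "kwargs": {"increments": "0 0 0.01 0 0; 0 0 0.01 0 0"}}

```text
time: 7.45
ee_pos: [516.5, 42.4, 224.5]
eef_rot: [0.644, 3.074, 0.0]
ft_force: [-3.3, 0.1, 12.0]
width: 0.002
```

Request:
{"fn": "move_arm", "kwargs": {"increments": "0 0 0.01 0 0; 0 0 0 0 0; 0 0 0 0 0; 0 0 0 0 0"}}

```text
time: 7.85
ee_pos: [516.5, 42.4, 224.4]
eef_rot: [0.644, 3.074, 0.0]
ft_force: [-3.2, -0.4, 12.6]
width: 0.007
```

Request:
{"fn": "move_arm", "kwargs": {"increments": "0 0 0 0 0"}}

```text
time: 7.95
ee_pos: [516.5, 42.4, 224.4]
eef_rot: [0.644, 3.074, 0.0]
ft_force: [-4.1, 0.1, 12.0]
width: 0.007
```

Contact force on the foot is about 5 N (12.3 N total less 7 N drag). I'll lift off and go round to the grip's clockwise side.

Request:
{"fn": "move_arm", "kwargs": {"increments": "0 0 -0.05 0 0; 0 0 -0.1 0 0; 0 0 -0.5 0 0; 0 0 -2 0 0; 0 2.8 0 0 0; 0 2.8 0 0 0; 0 2.9 0 0 0; 0 0 0 0 0; 0 0 0 0 0"}}

```text
time: 8.85
ee_pos: [550.3, 120.5, 249.7]
eef_rot: [-0.642, -3.075, 0.0]
ft_force: [0.7, -0.1, 0.1]
width: 0.006
```

```bash
python3 - <<'E'
from h import *
go(550,120,190)
p,d=read_camera("scene");P=cloud("scene",d);X,Y,Z=P[...,0],P[...,1],P[...,2]
m=(np.hypot(X-516,Y-42)<14)&(Z>215)&(Z<232);print("knob top",np.percentile(Z[m],[50,80,95]))
cv2.imwrite("pics/s2.png",cv2.resize(p[110:250,200:350],(640,597),interpolation=cv2.INTER_CUBIC))
E
```

```text
tool cm [ 0.   -0.05  5.97] pos [550.3 120.5 249.7] ang toolx 156.4 F [ 0.7 -0.1  0.1] t 8.85
knob top [222.81184504 224.71333352 225.40253446]
```

View pics/s2.png

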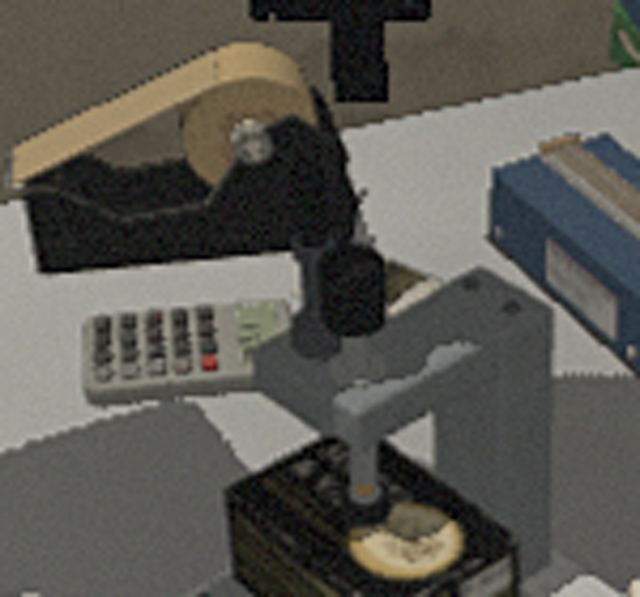

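The knob's top is at z ≈ 225 and the foot sits on the lid at crop (365,505). The fingertips are hovering behind the grip, so I'll descend beside it and start the sweep.

Request:
{"fn": "move_arm", "kwargs": {"increments": "0 0 3 0 0; 0 0 2 0 0; 0 0 1 0 0; 0 0 0 0 0; 0.6 0.12 0 -5 0; 0.6 0.12 0 -5 0; 0.6 0.12 0 -5 0"}}

```text
time: 9.6
ee_pos: [535.1, 129.2, 191.1]
eef_rot: [0.232, 3.131, 0.0]
ft_force: [1.9, -0.8, -1.7]
width: 0.005
```

Request:
{"fn": "move_arm", "kwargs": {"increments": "0.6 0.12 0 -5 0; 0.6 0.12 0 -5 0; 0.6 0.12 0 -5 0"}}

```text
time: 9.9
ee_pos: [517.4, 134.0, 191.2]
eef_rot: [-0.179, 3.134, 0.0]
ft_force: [2.0, -0.6, -1.5]
width: 0.008
```

```bash
python3 - <<'E'
from h import *
go(550,120,190)
s=sensors.get_state();d=s["ee_pos"][:2]-[507.9,65.1];print(np.hypot(*d),np.degrees(np.arctan2(d[1],d[0])),s["joints"].round(2))
E
```

```text
tool cm [-3.08 -1.77  0.13] pos [517.4 134.  191.2] ang toolx -173.5 F [ 2.  -0.6 -1.5] t 9.9
69.58783116025789 82.15064560449241 [ 0.13  0.39  1.81  0.    0.94 -1.56]
```

Contact at about 2 N and tracking the arc. Continuing.

Request:
{"fn": "move_arm", "kwargs": {"increments": "0.6 0.11 0 -5 0; 0.6 0.11 0 -5 0; 0.6 0.11 0 -5 0; 0.6 0.11 0 -5 0; 0.6 0.11 0 -5 0; 0.6 0.11 0 -5 0"}}

```text
time: 10.5
ee_pos: [481.5, 128.8, 191.3]
eef_rot: [-0.984, 2.981, -0.0]
ft_force: [0.9, 0.8, 0.4]
width: 0.006
```

```bash
python3 - <<'E'
from h import *
go(550,120,190)
s=sensors.get_state();d=s["ee_pos"][:2]-[507.9,65.1];print(np.hypot(*d),np.degrees(np.arctan2(d[1],d[0])),s["joints"].round(2))
p,d=read_camera("scene");P=cloud("scene",d);X,Y,Z=P[...,0],P[...,1],P[...,2]
p,d=read_camera("wrist");st=sensors.get_state()
cv2.imwrite("pics/w3.png",p)
E
```

```text
tool cm [-4.98 -4.78  0.14] pos [481.5 128.8 191.3] ang toolx -143.5 F [0.9 0.8 0.4] t 10.5
68.89045761859937 112.49018417507925 [ 0.13  0.34  1.89  0.    0.91 -2.08]
```

View pics/w3.png

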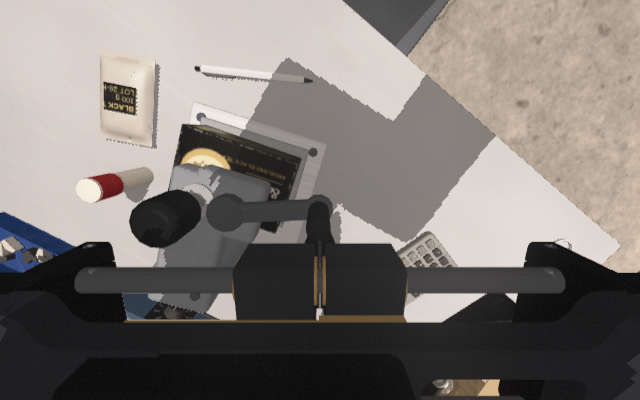

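The wrist view shows the shut fingers behind the grip at (318,210), with the lever pointing along the image x axis and the knob at (165,220). Now for the cam.

Request:
{"fn": "move_arm", "kwargs": {"increments": "0.35 0.08 0 -3 0; 0.35 0.08 0 -3 0; 0.35 0.08 0 -3 0; 0.35 0.08 0 -3 0"}}

```text
time: 11.0
ee_pos: [469.3, 122.0, 190.9]
eef_rot: [-1.284, 2.865, -0.001]
ft_force: [1.7, -0.1, 0.7]
width: 0.003
```

Request:
{"fn": "move_arm", "kwargs": {"increments": "0.35 0.08 0 -3 0; 0.35 0.08 0 -3 0"}}

```text
time: 11.2
ee_pos: [463.6, 117.7, 190.9]
eef_rot: [-1.432, 2.793, -0.001]
ft_force: [1.0, 1.0, 1.0]
width: 0.005
```

```bash
cat >> h.py <<'E'
def arc():
    s=sensors.get_state();d=s["ee_pos"][:2]-[507.9,65.1];print(np.hypot(*d),np.degrees(np.arctan2(d[1],d[0])),s["joints"].round(2),s["ft_force"].round(1))
E
python3 -c "
from h import *
arc()"
```

```text
68.73789702568332 130.09006140320304 [ 0.11  0.31  1.94  0.    0.89 -2.41] [1. 1. 1.]
```

Request:
{"fn": "move_arm", "kwargs": {"increments": "0.24 0.05 0 -2 0; 0.24 0.05 0 -2 0; 0 0 0 0 0"}}

```text
time: 11.5
ee_pos: [460.2, 114.5, 190.9]
eef_rot: [-1.527, 2.743, -0.001]
ft_force: [3.0, 1.8, 1.6]
width: 0.001
```

Request:
{"fn": "move_arm", "kwargs": {"increments": "0.2 0.05 0 0 0; 0 0 0 0 0"}}

```text
time: 11.7
ee_pos: [459.9, 114.0, 191.0]
eef_rot: [-1.524, 2.74, -0.001]
ft_force: [8.1, 10.7, -0.3]
width: 0.004
```

```bash
python3 -c "
from h import *
arc()"
```

```text
68.48142814160532 134.46538052710957 [ 0.1   0.31  1.95  0.    0.88 -2.48] [ 8.1 10.7 -0.3]
```

End stop felt: 13 N, with 0.6 mm of a commanded 2 mm reached, at the predicted angle. I'll back off and rise.

Request:
{"fn": "move_arm", "kwargs": {"increments": "-0.2 0 0 0 0; -1.5 0 0 0 0; 0 0 -3 0 0; 0 0 -4 0 0; 0 4 -2 0 0; 0 4 0 0 0; 0 4 0 0 0; 0 4 0 0 0; 0 0 0 0 0; 0 0 0 0 0"}}

```text
time: 12.7
ee_pos: [330.4, 212.1, 280.4]
eef_rot: [-1.532, 2.742, -0.0]
ft_force: [0.6, 0.7, 1.0]
width: 0.005
```

```bash
python3 - <<'E'
from h import *
s=sensors.get_state();print(s["time"],s["ee_pos"].round(),s["ft_force"].round(1))
p,d=read_camera("top");pt=p;P=cloud("top",d);X,Y,Z=P[...,0],P[...,1],P[...,2]
g=P[(X>400)&(X<540)&(Y>70)&(Y<170)&(Z>205)&(Z<225)&(np.hypot(X-516,Y-42)>30)]
if len(g): 
    c=np.median(g,0);print("grip",c.round(1),len(g),"q",np.arctan2(c[1]-65.1,c[0]-507.9)-np.radians(19)-.785)
p,d=read_camera("scene");S=cloud("scene",d)
for Q in(P,S):
    m=(np.hypot(Q[...,0]-516,Q[...,1]-42)<12)&(Q[...,2]>215)&(Q[...,2]<235);print("knob",np.percentile(Q[m][:,2],[50,80,95]).round(1))
O=cloud("scene",np.load("s1.npz")["d"])
for Q in(O,S):
    m=(abs(Q[...,2]-86.5)<3)&(abs(Q[...,0]-510)<70)&(abs(Q[...,1]-45)<80);print("lid",cv2.minAreaRect(Q[m][:,:2].astype(np.float32)))
cv2.imwrite("pics/end.png",np.hstack([cv2.resize(pt[155:265,235:365],(400,340)),cv2.resize(p[125:252,215:365],(400,340))]))
E
```

```text
12.7 [330. 212. 280.] [0.6 0.7 1. ]
grip [450.4  97.5 217.7] 41 q 1.5120016907582725
knob [224.  225.1 226.4]
knob [223.9 225.4 226.3]
lid ((528.1655883789062, 47.0389289855957), (101.94136810302734, 119.25151062011719), 17.669164657592773)
lid ((528.206787109375, 46.68327331542969), (101.93290710449219, 118.90081787109375), 16.99953842163086)
```

View pics/end.png

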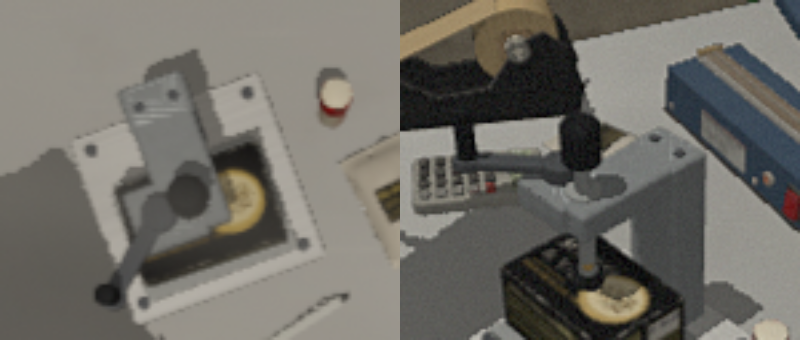

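The lever is swung round, with its grip at (107,295) in the left half. The foot is on the lid and the carton and bystanders are unmoved, so I'm handing in.

```bash
python3 -c "
from plant import env
print(env.hand_in())"
```

```text
the job is handed in; nothing more can be done
None
```

The stop rod is set on the carton's lid and the clamp lever is locked at its end stop. I handed the job in about 13 s into the 64 s limit; the hand-in gave no verdict.

- **Rod:** I pushed the knob down with shut fingers. The guide dragged at about 7 N, and I stopped at 12–12.6 N total, which puts about 5 N of foot on the lid.
- **Lever:** I pushed the grip round until it met the end stop at about 13 N. The top camera then put the lever at about 1.51 rad.
- **Final checks:** The knob top stayed at about 225 mm, level with where I let go. The lid outline is within 0.5 mm of where it was before the touch. The bystanders look unmoved in the pictures, though I did not measure them. The arm is clear of everything.
- **Not checked:** The foot's force after locking. The cameras cannot resolve the tenths of a millimetre involved, so it rests on the force felt before locking and the knob height not changing. None of the checks disagreed.

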